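# Lock a puzzle piece in the holder with its toggle clamp

## Task

With the fingertips, push the wooden puzzle piece along the channel of the maple holder until it is fully home against the stop, without lifting it. Then push the toggle lever beside the channel over past its centre, so that it snaps down into its locked position with its pin in the piece's notch. Leave the tray, the magnifier and the box lid where they are.

Things in the scene. Friction and masses are not known exactly. Their poses are not given: they have to be found in the camera images.
- holder: Fixed maple holder, origin at table height. x runs along its channel towards the stop, y across, z up. Base 12 mm thick: x -110 to 120, y -95 to 50 mm. Channel centred on y = 0, 63 mm wide, floor at z = 12 mm, rails 12 mm wide on both sides with tops at z = 20 mm, open at the -x end. Stop block at the +x end: face at x = 105 mm, top at z = 30 mm.
- piece: Loose wooden jigsaw corner piece in the channel, 75 g, 18 mm thick (top at z = 30 mm). Origin: centre of the underside of its 100 x 60 mm body; axes as the holder's. Flat rear end at x = -50; round front tab reaches x = +71 and meets the stop when home (origin at holder x = 34 mm). Starts 30 to 75 mm short of that. A notch 22 mm wide in its -y side is centred on x = 15 mm.
- toggle (a joint): Lever angle, rad: 0 = open, handle leaning outward (holder -y) 0.65 from upright; 1.3 = locked, leaning 0.65 inward over the channel. A spring drives it from the centre (0.65) to the nearer end; a level push of about 4 N at the knob starts it, less nearer the centre. If the piece is over 6 mm short of home, the lever's pin lands on it and the lever stops near 1.1.
- toggle_hinge (a point): Hinge of the toggle lever, along holder x, at holder x = 49, y = -65, z = 42 mm, between two brass cheeks 56 mm high. The lever has a handle and a 47 mm arm with a 10 mm pin at its end; open, the arm stands up (to z = 95 mm, between y = -65 and -28 mm); locked, it lies level across the rail, pin in the piece's notch.
- toggle_knob (a point): Centre of the dark wooden ball (24 mm diameter) at the end of the toggle's handle, 70 mm from the hinge; the handle is a 10 mm brass rod. Open: holder x = 49, y = -107, z = 98 mm; at the centre of the swing y = -65, z = 112 mm; locked y = -23, z = 98 mm.
- tray: Tin sorting tray 160 x 90 x 22 mm with flat pieces in it, on the table along the holder's -y side; origin at the centre of its underside. To be left alone.
- magnifier: Brass magnifier on a round foot 84 mm across, 190 mm tall, on the table beyond the holder's stop end; origin at the centre of its underside. To be left alone.
- box_lid: Walnut box lid 130 x 95 x 24 mm, lying on the table off the channel's open end; origin at the centre of its underside. To be left alone.
Mind the look-alikes: they are no part of the job. What is meant by the piece is not black, green or turquoise, and is the smaller of those in its own colour.

How it is judged:
By the outcome, as a careful person would: the job done as asked, in the order asked, and still so for the second after the job is handed in, with the robot touching nothing.
It also fails if it takes over 42 s, if anything falls off the work surface, if the arm or the gripper's body presses on something with over 40 N, if the wrist force passes 120 N, or if a joint passes its speed limit or range.

## Robot

A 7-joint arm with a two-finger parallel gripper is mounted at the origin on the work surface. World frame = base frame: x ahead of the robot, y to its left, z up, the work surface at z = 0. Lengths are in m, angles in rad, forces in N, time in s.
With the tool pointing down it reaches from about 0.4 to 0.85 m from the base axis. Payload 10.4 kg.
Tool frame: the origin (TCP) lies midway between the tips of the shut fingers; the grasp point (between the pads) lies 19 mm behind it; x points along the fingers, y is the direction in which the jaws open and shut, and the axes are right-handed (so a half turn about x gives the same grasp; the last joint's range is limited). The gripper opens to 87 mm and grips with 3 to 60 N. Pads are 19 mm wide; open, the fingers measure 117 mm over their backs; the gripper's body (75 mm by 190 mm) begins 51 mm behind the grasp point.
Start: joints at [-1.343, 0.332, -0.065, 1.46, 0.022, 1.35, -0.088], TCP at [0.155, 0.605, 0.223] pointing down, gripper open.
Joint ranges: [-2.6, 2.6], [-0.5, 2.12], [-1.47, 1.34], [0.16, 2.42], [-1.27, 4.41], [0.06, 2.06], [-2.6, 2.6]. Speed limits (rad/s): [2.22, 2.22, 2.79, 2.79, 3.14, 3.14, 3.14].

## Interface

Orientations are given as a unit quaternion [x, y, z, w].
In Python, from bench import * gives the robot as it stands.
- The arm moves only by the shell command python3 -m inch 'ROWS' [FORCE]. ROWS is JSON, a list that holds one entry, the list of rows, each a list of 7 numbers: the shift along the world's x, y, z each as a share of 120 mm, from -1 to 1, then the turn, a rotation vector about the world's x, y, z each as a share of 2 pi rad, from -1 to 1, then the closure, from 0 (fully open) to 1 (shut). A call has 1 to 10 rows; each row is the pose to reach, as a shift and turn from the pose commanded when the call began, turning the shorter way round; what a row does not reach only later rows make up. A row lasts 1/10 s, in which the tool goes at most 50 mm and 8.59 degrees, less where a joint would pass 70% of its speed; a pose out of reach is approached as far as the arm can. A call with a number of a shift or a turn outside -1 to 1 is refused whole. A call with a gripper value outside its range is refused whole. The fingers move at their own pace and stop on an object; FORCE is the grip in N (left out, the last holds). Time passes only in rows, so rows that repeat a pose let the fingers close. It gives the time, the measured TCP pose, the force and the opening at its end, in the units of the state.
- read_state(): the state, without advancing time (a new reading comes with each control period).
- camera(name): name is "scene" or "top" or "wrist"; returns the picture (420x560x3 uint8, red, green, blue); there is no depth.
- get_calibration(name): a dict with "fx", "fy", "cx", "cy" (pixels), "k1" (the pictures are not rectified: a ray, as slopes to the right and down, at radius r is drawn at 1 + k1 r^2 times it, then the intrinsics apply), "xyz" and "attitude" of the camera in the world. Camera axes: x right, y up, looking along -z (the intrinsics and any distortion apply to the point x, -y, -z); pixel columns grow to the right and rows downward; lengths in m; the calibration is good to about 2 mm. A picture is of the moment at which its call begins: read the wrist's pose just before it. get_calibration takes no time and is no camera call; for the wrist camera it gives the pose at the moment of the call.
- close_job(): hands the job in, once; it reports no verdict.
The state is a dict: "time": time; "joint_positions": joint angles; "joint_vel": joint speeds; "joint_torque": joint torques, N m; "ee_pos": TCP position; "eef_rot": TCP orientation; "ft_force": force on the tool from outside, world axes, zero at the start; "torque": the same for the moment, N m; "width": finger opening in m.
Only numpy, scipy, OpenCV 4.12 (cv2) and the standard library are available. Lean on these libraries where they do the work, as an engineer would, in place of code of your own. Each camera call takes 0.05 s, during which the arm holds its last target.

## Working session

There is one attempt and no reset: what is moved stays moved. The work goes in short steps, Python scripts to look and compute and a shell command to move; the robot and the scene stay as the last step left them, time stands still between calls to the robot, and variables do not carry over. Pictures are saved under pics/ and viewed, and the job is handed in when it is done.

```bash
ls; mkdir -p pics; python3 - <<'E'
from bench import *
import cv2
print(read_state())
for n in ("scene","top","wrist"):
    print(n,get_calibration(n)); im=camera(n); cv2.imwrite(f"pics/{n}0.png",im[:,:,::-1])
E
```

```text
pics
{'time': 0.0, 'joint_positions': array([-1.34256119,  0.33288206, -0.06469936,  1.4609487 ,  0.0216168 ,
        1.34991464, -0.08852452]), 'joint_vel': array([ 0.00067054, -0.00024257, -0.00089162,  0.00053512,  0.00039638,
       -0.00034354, -0.00035897]), 'joint_torque': array([-3.84330478e-04, -6.23269629e+01,  2.41437438e-02, -3.89906394e+01,
       -6.14809804e-02,  3.97624075e-02,  1.40548309e-04]), 'ee_pos': array([0.15504713, 0.60505331, 0.22174407]), 'eef_rot': array([ 0.08793754,  0.70158713, -0.08896523,  0.70151813]), 'ft_force': array([-0.25407001, -0.30090525,  0.02052502]), 'torque': array([ 0.02183989, -0.00149295, -0.04977622]), 'width': 0.08723578356988636}
scene {'fx': 447.76816082590784, 'fy': 447.76816082590784, 'cx': 278.78568093892983, 'cy': 206.71488888564974, 'k1': -0.12666670089970908, 'xyz': array([0.90961418, 0.65671353, 0.7749385 ]), 'attitude': array([0.08995277, 0.3872717 , 0.89514299, 0.20161388])}
top {'fx': 541.0861332186836, 'fy': 541.0861332186836, 'cx': 277.6502813450141, 'cy': 214.88014791094935, 'k1': -0.08080843875071432, 'xyz': array([0.47132618, 0.00789579, 1.3532551 ]), 'attitude': array([ 0.03299467, -0.03143586, -0.70607145,  0.70667266])}
wrist {'fx': 300.3229692597868, 'fy': 300.3229692597868, 'cx': 287.42917870091054, 'cy': 208.7812193385582, 'k1': -0.04150737547236855, 'xyz': array([0.08528737, 0.62286887, 0.3842359 ]), 'attitude': array([-0.10558917, -0.08070397,  0.6080034 ,  0.78273218])}
```

View pics/scene0.png

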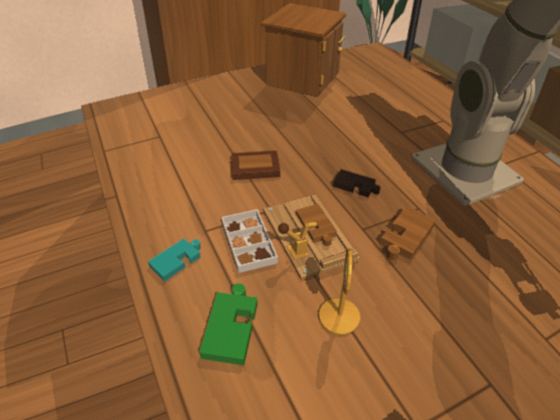

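View pics/top0.png

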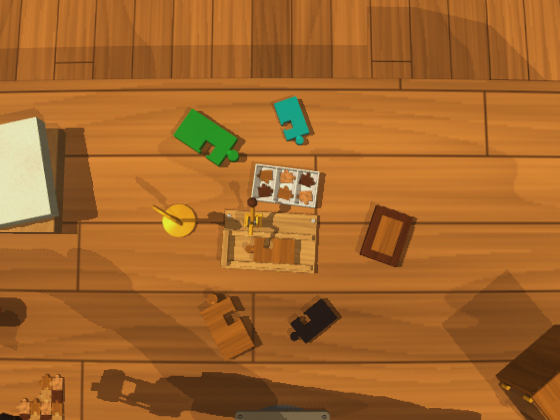

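```bash
python3 - <<'E'
import cv2
im=cv2.imread("pics/top0.png"); c=im[150:290,200:340]; cv2.imwrite("pics/topz.png",cv2.resize(c,None,fx=4.2,fy=4.2,interpolation=cv2.INTER_CUBIC))
im=cv2.imread("pics/scene0.png"); c=im[180:290,210:370]; cv2.imwrite("pics/scz.png",cv2.resize(c,None,fx=5,fy=5,interpolation=cv2.INTER_CUBIC))
E
```

```text
(no output)
```

View pics/topz.png

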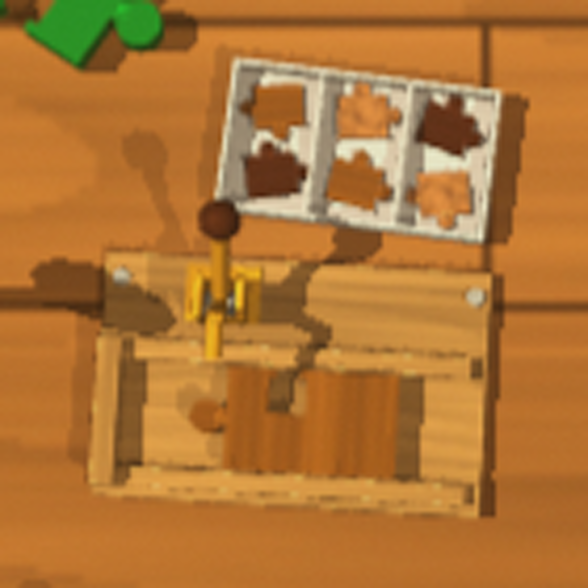

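View pics/scz.png

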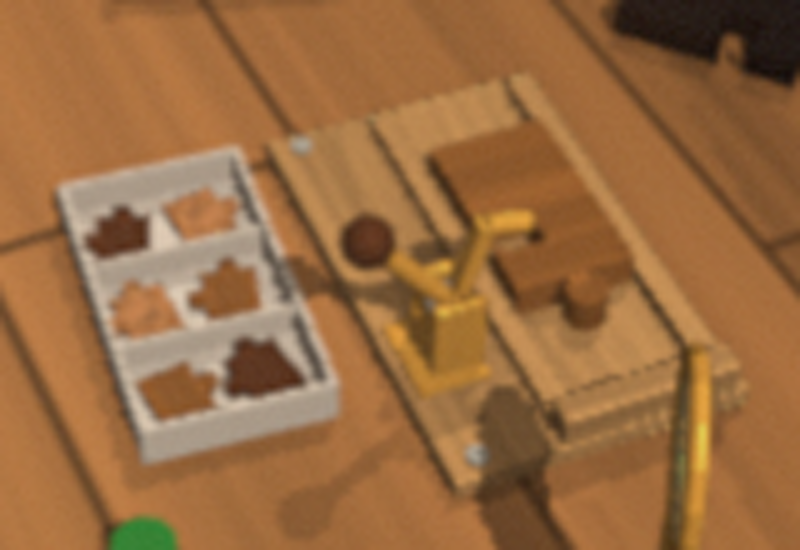

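View pics/wrist0.png

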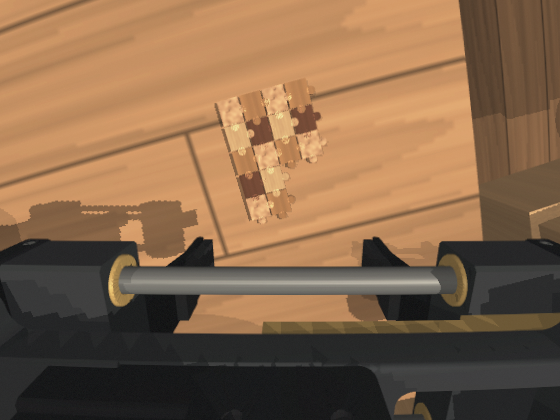

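```bash
cat > h.py <<'E'
import numpy as np
from scipy.spatial.transform import Rotation as R
from scipy.optimize import least_squares
def proj(c,P):
    p=R.from_quat(c["attitude"]).inv().apply(np.atleast_2d(P)-c["xyz"])
    s=np.c_[p[:,0]/-p[:,2],-p[:,1]/-p[:,2]]; r2=(s**2).sum(1,keepdims=True)
    s=s*(1+c["k1"]*r2)
    return s*[c["fx"],c["fy"]]+[c["cx"],c["cy"]]
def H2W(q,P):
    P=np.atleast_2d(P)/1000.; c,s=np.cos(q[2]),np.sin(q[2])
    return np.c_[q[0]+c*P[:,0]-s*P[:,1],q[1]+s*P[:,0]+c*P[:,1],P[:,2]]
E
cat > fit.py <<'E'
from bench import *; from h import *
ct,cs=get_calibration("top"),get_calibration("scene")
T=lambda a:np.array(a)/4.2+[200,150]-0.4
S=lambda a:np.array(a)/5+[210,180]-0.4
obs=[(ct,T([493,270]),(-110,-95,12),0),(ct,T([107,250]),(120,-95,12),0),(ct,T([219,219]),(49,-107,98),0),
(ct,T([398,373]),(-50,-30,30),1),(ct,T([395,475]),(-50,30,30),1),(ct,T([228,368]),(50,-30,30),1),(ct,T([222,465]),(50,30,30),1),
(cs,S([367,241]),(49,-107,98),0),(cs,S([270,145]),(-110,-95,12),0),(cs,S([460,490]),(120,-95,12),0),
(cs,S([432,155]),(-50,-30,30),1),(cs,S([543,122]),(-50,30,30),1),(cs,S([510,300]),(50,-30,30),1),(cs,S([632,250]),(50,30,30),1)]
def f(v,full=False):
    out=[]
    for c,px,P,pc in obs:
        P=np.array(P,float)+([v[3]*100,0,0] if pc else 0)
        out.append(proj(c,H2W(v[:3],P))[0]-px)
    return np.ravel(out)
r=least_squares(f,[.5,.0,1.57,-.2],loss="soft_l1")
print(r.x); print(f(r.x).reshape(-1,2).round(1))
q=r.x[:3]
for n,P in dict(knob_open=(49,-107,98),knob_mid=(49,-65,112),knob_lock=(49,-23,98),rear=(r.x[3]*100-50,0,30),home_rear=(-16,0,30),xdir_tip=(1000,0,0),o=(0,0,0)).items(): print(n,H2W(q,P)[0].round(4))
E
python3 fit.py
```

```text
[ 0.50691373  0.02810331  1.5159673  -0.0732911 ]
[[-0.   0.3]
 [-0.3 -0. ]
 [ 0.   0.2]
 [ 0.3  0.3]
 [-0.3  0.6]
 [-0.  -0.8]
 [-0.1  0.7]
 [ 0.1  0.9]
 [-1.2  0.2]
 [-0.9 -0.4]
 [-0.8 -0.3]
 [-0.7 -0. ]
 [ 1.4 -1.1]
 [ 0.5  1.7]]
knob_open [0.6164 0.0712 0.098 ]
knob_mid [0.5745 0.0735 0.112 ]
knob_lock [0.5326 0.0758 0.098 ]
rear [ 0.5038 -0.0291  0.03  ]
home_rear [0.506  0.0121 0.03  ]
xdir_tip [0.5617 1.0266 0.    ]
o [0.5069 0.0281 0.    ]
```

```bash
cat > st.py <<'E'
from bench import *; from h import *
q=[0.50691373,0.02810331,1.5159673]
s=read_state(); M=R.from_quat(s["eef_rot"]).as_matrix()
p=s["ee_pos"]; d=p[:2]-q[:2]; c,sn=np.cos(q[2]),np.sin(q[2])
print("t",round(s["time"],2),"p",p.round(4),"holder mm",(1000*np.r_[c*d[0]+sn*d[1],-sn*d[0]+c*d[1],p[2]]).round(1))
print("toolx",M[:,0].round(3),"tooly",M[:,1].round(3),"F",s["ft_force"].round(2),"w",round(s["width"],4))
print("J",s["joint_positions"].round(2))
yh=np.array([-sn,c,0]); 
for sg in(1,-1):
    D=np.c_[[0,0,-1],sg*yh,np.cross([0,0,-1],sg*yh)]
    print("turn share",((R.from_matrix(D)*R.from_quat(s["eef_rot"]).inv()).as_rotvec()/2/np.pi).round(4))
E
python3 st.py; python3 - <<'E'
from h import *; from bench import *
c=get_calibration("top")
for px in [(180,221)]:
    print(least_squares(lambda v:proj(c,[v[0],v[1],0])[0]-px,[.5,.2]).x)
E
```

```text
t 0.15 p [0.1551 0.6052 0.222 ] holder mm [556.9 382.9 222. ]
toolx [-0.    -0.001 -1.   ] tooly [ 0.248  0.969 -0.001] F [ 0.6  -0.29 -0.78] w 0.0865
J [-1.34  0.33 -0.06  1.46  0.02  1.35 -0.09]
turn share [1.000e-04 1.000e-04 2.812e-01]
turn share [ 1.000e-04 -1.000e-04 -2.188e-01]
[0.57936758 0.25666368]
```

```bash
python3 -m inch '[[[0.4,-0.25,0.33,0,0,-0.02,1],[0.83,-0.5,0.67,0,0,-0.04,1],[0.83,-0.5,0.67,0,0,-0.04,1]]]' 20 && python3 -m inch '[[[0.25,-0.4,0,0,0,-0.02,1],[0.5,-0.8,0,0,0,-0.04,1],[0.6,-1,0,0,0,-0.05,1]]]' && python3 st.py
```

```text
time: 0.45
ee_pos: [0.2567, 0.5442, 0.3043]
eef_rot: [0.178, 0.684, -0.177, 0.685]
ft_force: [1.5, 0.4, 0.2]
width: 0.0707
time: 0.75
ee_pos: [0.3285, 0.4228, 0.3029]
eef_rot: [0.283, 0.648, -0.283, 0.648]
ft_force: [0.3, 0.3, 0.3]
width: 0.0472
t 0.75 p [0.3285 0.4228 0.3029] holder mm [384.3 199.7 302.9]
toolx [ 0. -0. -1.] tooly [0.733 0.68  0.   ] F [0.33 0.32 0.31] w 0.0472
J [-1.12  0.1   0.13  1.58 -0.01  1.47 -0.24]
turn share [-1.000e-04  1.000e-04  3.723e-01]
turn share [ 1.000e-04  0.000e+00 -1.277e-01]
```

```bash
for i in 1; do
python3 -m inch '[[[0.18,-0.4,0,0,0,-0.016,1],[0.36,-0.8,0,0,0,-0.032,1],[0.4,-1,0,0,0,-0.032,1]]]' && python3 -m inch '[[[0.18,-0.4,0,0,0,-0.016,1],[0.36,-0.8,0,0,0,-0.032,1],[0.4,-1,0,0,0,-0.032,1]]]' && python3 -m inch '[[[0.15,-0.4,0,0,0,-0.016,1],[0.3,-0.8,0,0,0,-0.032,1],[0.35,-1,0,0,0,-0.032,1]]]' && python3 -m inch '[[[0.15,-0.4,0,0,0,-0.016,1],[0.3,-0.8,0,0,0,-0.032,1],[0.3,-1,0,0,0,-0.032,1],[0.3,-1,0,0,0,-0.032,1]]]'; done; python3 st.py
```

```text
time: 1.05
ee_pos: [0.3766, 0.3016, 0.303]
eef_rot: [0.347, 0.616, -0.347, 0.616]
ft_force: [-0.2, 0.3, -0.6]
width: 0.0232
time: 1.35
ee_pos: [0.4241, 0.1816, 0.303]
eef_rot: [0.407, 0.578, -0.407, 0.579]
ft_force: [0.1, 0.2, 0.8]
width: 0.0029
time: 1.65
ee_pos: [0.4655, 0.0612, 0.3031]
eef_rot: [0.463, 0.534, -0.463, 0.535]
ft_force: [1.4, 0.2, -0.3]
width: 0.0003
time: 2.05
ee_pos: [0.5004, -0.0592, 0.303]
eef_rot: [-0.514, -0.485, 0.514, -0.486]
ft_force: [0.1, 0.1, -0.5]
width: 0.0006
t 2.05 p [ 0.5004 -0.0592  0.303 ] holder mm [-87.6   1.7 303. ]
toolx [ 0.    -0.001 -1.   ] tooly [ 0.998 -0.057  0.   ] F [ 0.07  0.13 -0.47] w 0.0006
J [-0.62  0.    0.66  1.67 -0.    1.46 -0.02]
turn share [ 0.000e+00 -3.000e-04 -4.997e-01]
turn share [0.0002 0.     0.0003]
```

```bash
python3 -m inch '[[[0.014,0,-0.4,0,0,0,1],[0.014,0,-0.8,0,0,0,1],[0.014,0,-1,0,0,0,1]]]' && python3 -m inch '[[[0,0,-0.4,0,0,0,1],[0,0,-0.8,0,0,0,1],[0,0,-1,0,0,0,1],[0,0,-1,0,0,0,1]]]'; python3 st.py; python3 - <<'E'
from bench import *
import cv2
a=camera("top")[150:290,200:340]; b=camera("scene")[150:290,200:400]
cv2.imwrite("pics/a1.png",cv2.resize(a,None,fx=4,fy=4,interpolation=2)[:,:,::-1]);cv2.imwrite("pics/b1.png",cv2.resize(b,None,fx=4,fy=4,interpolation=2)[:,:,::-1])
E
```

```text
time: 2.35
ee_pos: [0.5004, -0.0534, 0.1793]
eef_rot: [-0.511, -0.489, 0.513, -0.487]
ft_force: [-0.9, 0.7, 0.5]
width: 0.0005
time: 2.75
ee_pos: [0.4997, -0.0536, 0.0598]
eef_rot: [-0.51, -0.489, 0.514, -0.486]
ft_force: [-0.4, -0.4, 0.3]
width: 0.0004
t 2.75 p [ 0.4997 -0.0536  0.0598] holder mm [-81.9   2.7  59.8]
toolx [-0.006 -0.001 -1.   ] tooly [ 0.999 -0.048 -0.006] F [-0.37 -0.36  0.35] w 0.0004
J [-0.56  0.26  0.64  1.98 -0.19  0.96  0.13]
turn share [1.60e-03 2.00e-04 4.99e-01]
turn share [ 0.0001 -0.001  -0.001 ]
```

View pics/b1.png

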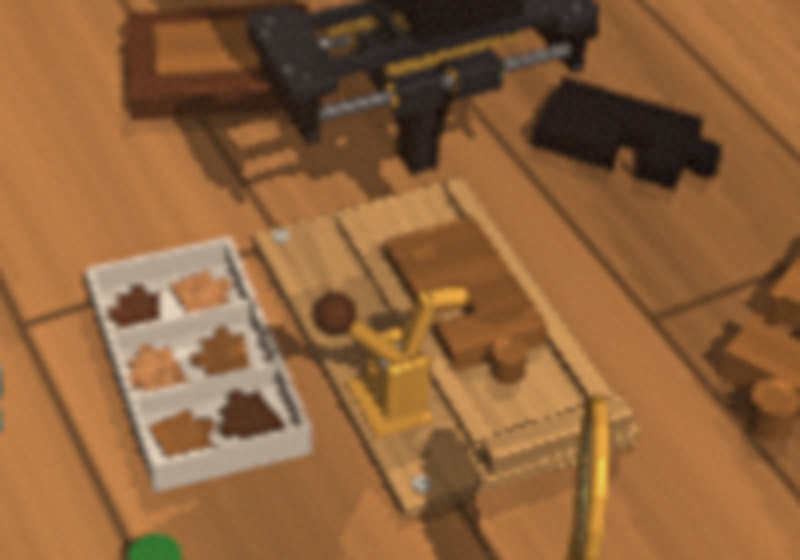

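```bash
python3 -m inch '[[[0.02,-0.05,0,0,0,0.001,1],[0.02,-0.05,-0.15,0,-0.001,-0.001,1],[0.02,-0.05,-0.31,0,-0.001,-0.001,1],[0.02,-0.05,-0.31,0,-0.001,-0.001,1]]]'; python3 st.py
```

```text
time: 3.25
ee_pos: [0.5046, -0.0606, 0.0255]
eef_rot: [0.515, 0.485, -0.512, 0.487]
ft_force: [-0.7, -0.4, 0.4]
width: 0.0002
t 3.25 p [ 0.5046 -0.0606  0.0255] holder mm [-88.7  -2.5  25.5]
toolx [ 0.006  0.    -1.   ] tooly [ 0.998 -0.056  0.006] F [-0.72 -0.4   0.39] w 0.0002
J [-0.52  0.33  0.63  2.   -0.25  0.88  0.18]
turn share [ 0.0014  0.     -0.4999]
turn share [-0.      0.0009  0.0001]
```

```bash
python3 -m inch '[[[-0.017,0,-0.04,0,0,0,1],[-0.014,0.07,-0.04,0,0,0,1],[-0.01,0.14,-0.04,0,0,0,1],[-0.006,0.2,-0.04,0,0,0,1],[-0.003,0.26,-0.04,0,0,0,1],[0,0.32,-0.04,0,0,0,1],[0.003,0.38,-0.04,0,0,0,1],[0.003,0.38,-0.04,0,0,0,1]]]'; python3 st.py;  python3 - <<'E'
from bench import *
import cv2
b=camera("scene")[150:290,200:400]
cv2.imwrite("pics/b2.png",cv2.resize(b,None,fx=4,fy=4,interpolation=2)[:,:,::-1])
E
```

```text
time: 4.05
ee_pos: [0.5052, -0.0135, 0.0209]
eef_rot: [0.515, 0.485, -0.512, 0.488]
ft_force: [0.6, 0.0, 0.3]
width: 0.0008
t 4.05 p [ 0.5052 -0.0135  0.0209] holder mm [-41.7  -0.6  20.9]
toolx [ 0.006  0.    -1.   ] tooly [ 0.999 -0.054  0.006] F [0.64 0.03 0.28] w 0.0008
J [-0.6   0.33  0.61  2.01 -0.24  0.87  0.09]
turn share [-1.600e-03 -1.000e-04  4.999e-01]
turn share [-0.0001  0.001  -0.0001]
```

View pics/b2.png

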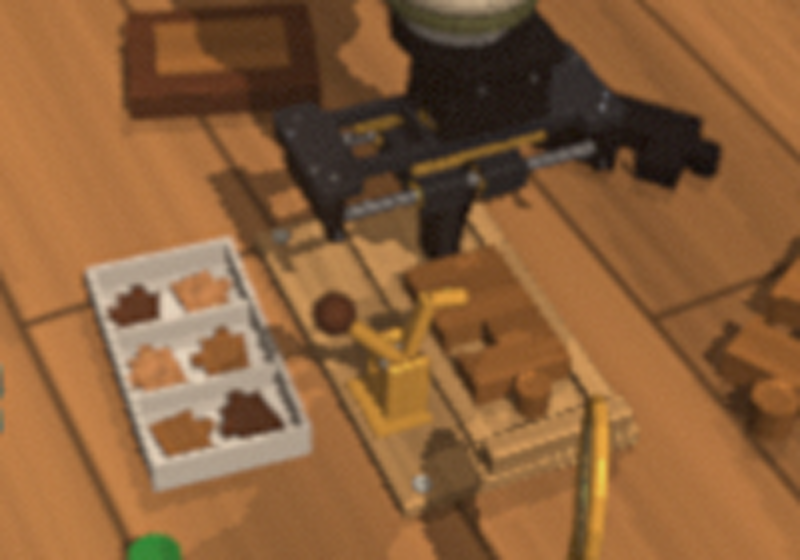

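```bash
python3 -m inch '[[[0.003,0.04,0,0,0,0,1],[0.005,0.07,0,0,0,0,1],[0.007,0.1,0,0,0,0,1],[0.007,0.1,0,0,0,0,1]]]'; python3 -m inch '[[[0.001,0.01,0,0,0,0,1],[0.001,0.015,0,0,0,0,1],[0.001,0.015,0,0,0,0,1]]]';python3 st.py; 
```

```text
time: 4.5
ee_pos: [0.506, -0.0023, 0.0209]
eef_rot: [0.515, 0.484, -0.512, 0.487]
ft_force: [0.4, 0.3, 0.6]
width: 0.0004
time: 4.8
ee_pos: [0.5061, -0.0011, 0.021]
eef_rot: [0.515, 0.484, -0.512, 0.487]
ft_force: [-0.1, -0.3, -0.3]
width: 0.0005
t 4.8 p [ 0.5061 -0.0011  0.021 ] holder mm [-29.2  -0.8  21. ]
toolx [ 0.006  0.    -1.   ] tooly [ 0.998 -0.056  0.006] F [-0.13 -0.3  -0.35] w 0.0005
J [-0.62  0.33  0.6   2.01 -0.24  0.87  0.06]
turn share [ 0.0016  0.     -0.4998]
turn share [-0.      0.001   0.0002]
```

```bash
python3 -m inch '[[[0.001,0.01,0,0,0,0,1],[0.001,0.015,0,0,0,0,1],[0.001,0.015,0,0,0,0,1]]]';python3 st.py|head -2;python3 - <<'E'
from bench import *
import cv2
b=camera("scene")[150:290,200:400]
cv2.imwrite("pics/b3.png",cv2.resize(b,None,fx=4,fy=4,interpolation=2)[:,:,::-1])
E
```

```text
time: 5.1
ee_pos: [0.5062, 0.0008, 0.021]
eef_rot: [0.515, 0.484, -0.512, 0.487]
ft_force: [-0.1, -0.4, -0.4]
width: 0.0006
t 5.1 p [0.5062 0.0008 0.021 ] holder mm [-27.3  -0.8  21. ]
toolx [ 0.006  0.    -1.   ] tooly [ 0.998 -0.056  0.006] F [-0.07 -0.44 -0.38] w 0.0006
```

View pics/b3.png

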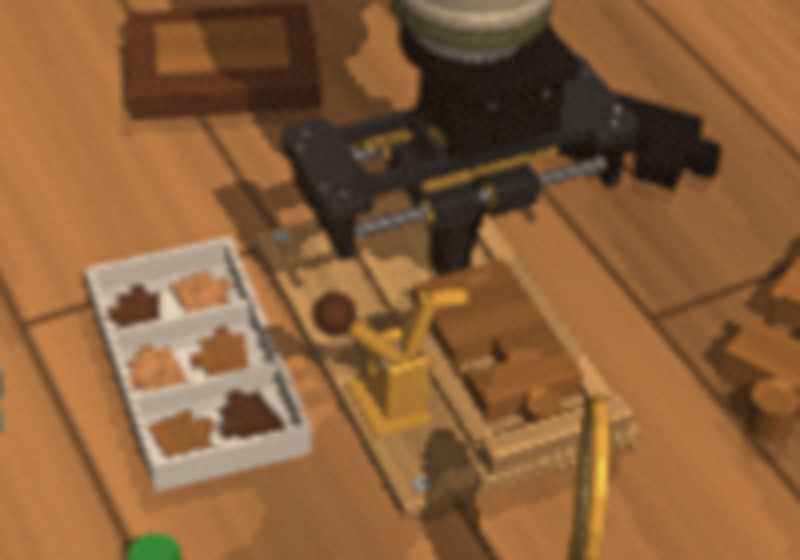

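Nearly home; tab at about (540,402) px and close to the stop. I'll creep on until the force rises.

```bash
python3 -m inch '[[[0.001,0.008,0,0,0,0,1],[0.001,0.016,0,0,0,0,1],[0.001,0.016,0,0,0,0,1]]]'; python3 -m inch '[[[0.001,0.008,0,0,0,0,1],[0.001,0.016,0,0,0,0,1],[0.001,0.016,0,0,0,0,1]]]';python3 st.py|head -2
```

```text
time: 5.45
ee_pos: [0.5063, 0.001, 0.021]
eef_rot: [0.515, 0.484, -0.513, 0.487]
ft_force: [-0.7, -6.5, 0.8]
width: 0.0007
time: 5.75
ee_pos: [0.5063, 0.0012, 0.021]
eef_rot: [0.515, 0.483, -0.514, 0.488]
ft_force: [-1.2, -12.1, 1.7]
width: 0.0002
t 5.75 p [0.5063 0.0012 0.021 ] holder mm [-26.9  -0.8  21. ]
toolx [ 0.006 -0.003 -1.   ] tooly [ 0.998 -0.059  0.006] F [ -1.24 -12.08   1.66] w 0.0002
```

```bash
python3 -m inch '[[[-0.003,-0.06,0,0,0,0,1],[-0.006,-0.14,0,0,0,0,1],[-0.006,-0.14,0.3,0,0,0,1],[-0.006,-0.14,0.7,0,0,0,1],[-0.006,-0.14,1,0,0,0,1],[-0.006,-0.14,1,0,0,0,1]]]';  python3 -m inch '[[[0,0,0.4,0,0,0,1],[0.2,0.2,0.6,0,0,0,1],[0.6,0.4,0.6,0,0,0,1],[0.9,0.8,0.6,0,0,0,1],[0.9,0.8,0.6,0,0,0,1]]]';python3 st.py; python3 - <<'E'
from bench import *
import cv2
b=camera("scene")[150:290,200:400]
cv2.imwrite("pics/b4.png",cv2.resize(b,None,fx=4,fy=4,interpolation=2)[:,:,::-1])
E
```

```text
time: 6.35
ee_pos: [0.5085, -0.0124, 0.1458]
eef_rot: [0.518, 0.483, -0.51, 0.488]
ft_force: [0.7, 0.2, -1.0]
width: 0.0005
time: 6.85
ee_pos: [0.6153, 0.0892, 0.2112]
eef_rot: [0.514, 0.486, -0.511, 0.488]
ft_force: [-1.0, 0.6, -1.4]
width: 0.0006
t 6.85 p [0.6153 0.0892 0.2112] holder mm [  67.  -104.9  211.2]
toolx [ 0.005  0.001 -1.   ] tooly [ 0.999 -0.05   0.005] F [-1.02  0.63 -1.4 ] w 0.0006
J [-0.7   0.36  0.62  1.52 -0.22  1.32 -0.1 ]
turn share [-1.300e-03 -2.000e-04  4.992e-01]
turn share [-0.0002  0.0008 -0.0008]
```

View pics/b4.png

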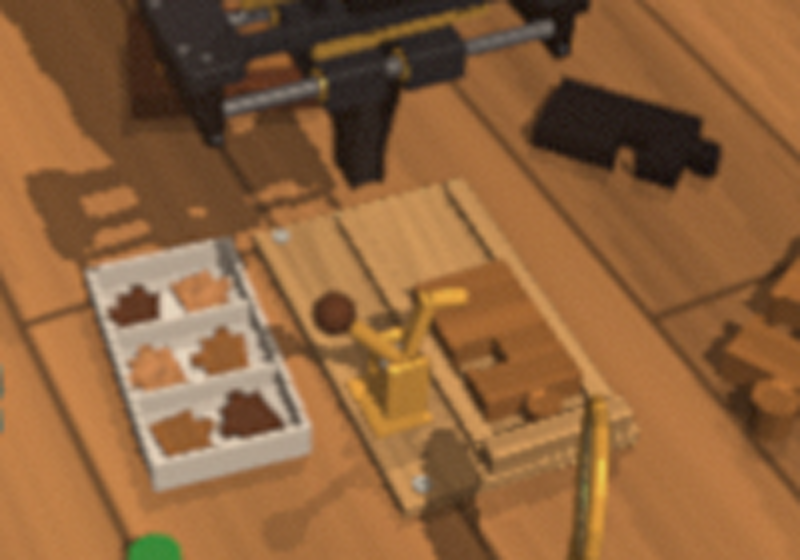

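```bash
python3 - <<'E'
from bench import *; from h import *
q=[0.50691373,0.02810331,1.5159673]; c=get_calibration("scene")
B=lambda a:np.array(a)/4+[200,150]-.4
for off in (25,30,34):
    print(off,((proj(c,H2W(q,[(50+off,30,30),(50+off,-30,30),(off-50,30,30),(-110,-95,12),(49,-107,98)]))-[200,150]+.4)*4).round(0).tolist())
E
```

```text
25 [[574.0, 365.0], [479.0, 395.0], [495.0, 251.0], [251.0, 237.0], [334.0, 316.0]]
30 [[578.0, 371.0], [483.0, 402.0], [499.0, 257.0], [251.0, 237.0], [334.0, 316.0]]
34 [[582.0, 376.0], [486.0, 407.0], [502.0, 261.0], [251.0, 237.0], [334.0, 316.0]]
```

```bash
python3 -m inch '[[[0.2,-0.1,0,0,0,0,1],[0.38,-0.17,0,0,0,0,1],[0.38,-0.17,-0.3,0,0,0,1],[0.38,-0.17,-0.6,0,0,0,1],[0.38,-0.17,-0.95,0,0,0,1],[0.38,-0.17,-0.95,0,0,0,1]]]';python3 st.py; python3 - <<'E'
from bench import *
import cv2
b=camera("scene")[150:290,200:400]
cv2.imwrite("pics/b5.png",cv2.resize(b,None,fx=4,fy=4,interpolation=2)[:,:,::-1])
E
```

```text
time: 7.5
ee_pos: [0.6552, 0.0622, 0.0932]
eef_rot: [-0.513, -0.486, 0.515, -0.485]
ft_force: [-0.3, 0.5, -0.3]
width: 0.0005
t 7.5 p [0.6552 0.0622 0.0932] holder mm [  42.2 -146.2   93.2]
toolx [-0.003 -0.002 -1.   ] tooly [ 0.998 -0.057 -0.003] F [-0.34  0.5  -0.29] w 0.0005
J [-0.59  0.56  0.59  1.54 -0.32  1.15  0.  ]
turn share [-0.0008 -0.0005 -0.4997]
turn share [ 0.0003 -0.0005  0.0003]
```

View pics/b5.png

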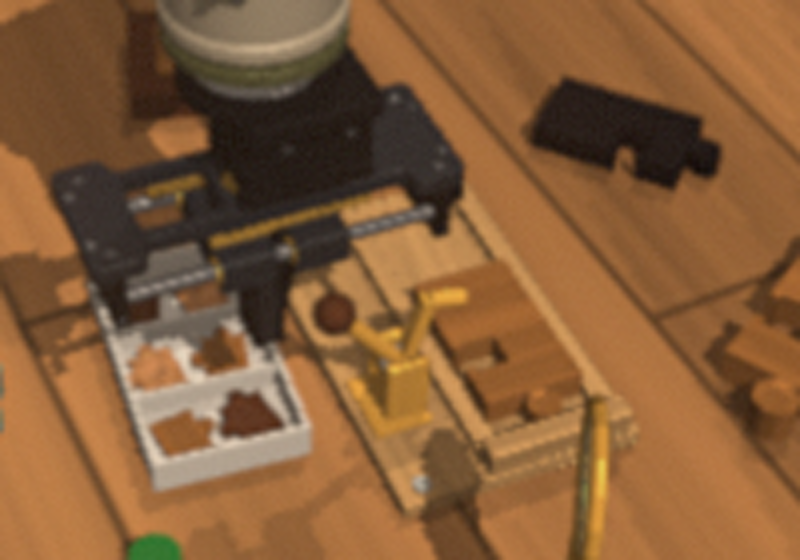

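```bash
python3 -m inch '[[[0,0.055,0,0,0,0,1],[0,0.055,0.02,0,0,0,1],[-0.08,0.06,0.02,0,0,0,1],[-0.16,0.065,0.02,0,0,0,1],[-0.24,0.07,0.02,0,0,0,1],[-0.3,0.074,0.02,0,0,0,1],[-0.36,0.077,0.02,0,0,0,1],[-0.36,0.077,0.02,0,0,0,1]]]';python3 st.py
```

```text
time: 8.35
ee_pos: [0.6241, 0.0721, 0.1092]
eef_rot: [0.522, 0.479, -0.506, 0.492]
ft_force: [18.0, -2.6, 25.4]
width: 0.0002
t 8.35 p [0.6241 0.0721 0.1092] holder mm [  50.3 -114.6  109.2]
toolx [ 0.028  0.002 -1.   ] tooly [ 0.998 -0.057  0.028] F [18.04 -2.6  25.43] w 0.0002
J [-0.66  0.45  0.61  1.64 -0.28  1.11 -0.04]
turn share [ 0.0069  0.0006 -0.4996]
turn share [-0.0004  0.0044  0.0003]
```

```bash
python3 -m inch '[[[0,0,0.25,0,0,0,1],[0.1,0,0.25,0,0,0,1],[0.36,-0.01,0.25,0,0,0,1],[0.36,-0.01,0.25,0,0,0,1]]]';python3 st.py; python3 - <<'E'
from bench import *
import cv2
b=camera("scene")[150:290,200:400]
cv2.imwrite("pics/b6.png",cv2.resize(b,None,fx=4,fy=4,interpolation=2)[:,:,::-1])
E
```

```text
time: 8.75
ee_pos: [0.6607, 0.0714, 0.1315]
eef_rot: [0.516, 0.484, -0.512, 0.488]
ft_force: [-1.5, -0.9, -1.0]
width: 0.0005
t 8.75 p [0.6607 0.0714 0.1315] holder mm [  51.6 -151.2  131.5]
toolx [ 0.008 -0.    -1.   ] tooly [ 0.998 -0.056  0.008] F [-1.51 -0.87 -0.96] w 0.0005
J [-0.61  0.53  0.6   1.49 -0.31  1.21 -0.02]
turn share [ 1.900e-03 -1.000e-04 -4.998e-01]
turn share [0.0001 0.0012 0.0002]
```

View pics/b6.png

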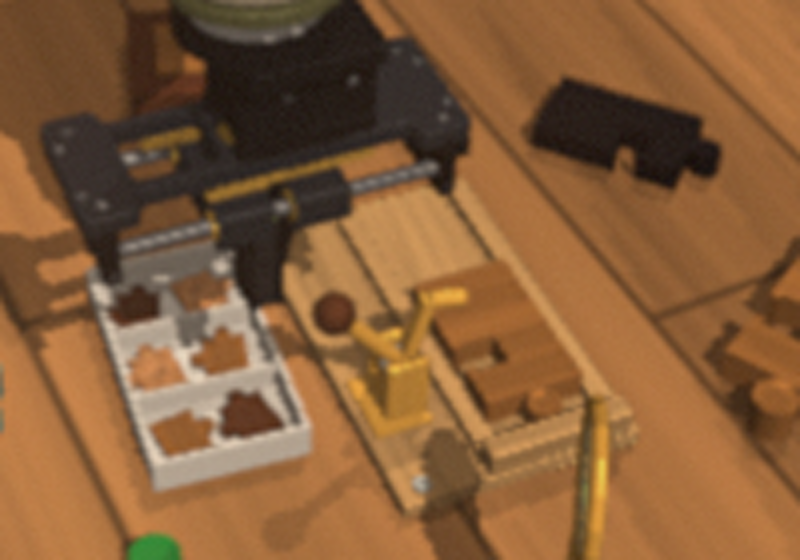

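```bash
python3 -m inch '[[[0,-0.01,-0.2,0,0,0,1],[0,-0.02,-0.46,0,0,0,1],[0,-0.02,-0.46,0,0,0,1]]]';python3 st.py;python3 -m inch '[[[-0.08,0.004,0,0,0,0,1],[-0.16,0.008,0,0,0,0,1],[-0.22,0.012,0,0,0,0,1],[-0.28,0.014,0,0,0,0,1],[-0.28,0.014,0,0,0,0,1]]]';python3 st.py
```

```text
time: 9.1
ee_pos: [0.6557, 0.0688, 0.0725]
eef_rot: [-0.513, -0.486, 0.514, -0.486]
ft_force: [-0.3, 0.4, -0.2]
width: 0.0004
t 9.1 p [0.6557 0.0688 0.0725] holder mm [  48.8 -146.4   72.5]
toolx [-0.    -0.001 -1.   ] tooly [ 0.998 -0.056 -0.   ] F [-0.26  0.43 -0.19] w 0.0004
J [-0.59  0.58  0.58  1.55 -0.34  1.11  0.01]
turn share [-1.000e-04 -3.000e-04 -4.998e-01]
turn share [ 0.0002 -0.0001  0.0002]
time: 9.6
ee_pos: [0.6322, 0.0705, 0.0832]
eef_rot: [0.521, 0.48, -0.507, 0.491]
ft_force: [15.4, -2.2, 15.4]
width: 0.0005
t 9.6 p [0.6322 0.0705 0.0832] holder mm [  49.2 -122.8   83.2]
toolx [ 0.024  0.002 -1.   ] tooly [ 0.998 -0.056  0.024] F [15.41 -2.17 15.43] w 0.0005
J [-0.64  0.5   0.6   1.64 -0.31  1.07 -0.01]
turn share [ 0.006   0.0005 -0.4997]
turn share [-0.0003  0.0038  0.0003]
```

```bash
python3 - <<'E'
from bench import *
import cv2
b=camera("scene")[180:270,220:340]
cv2.imwrite("pics/b7.png",cv2.resize(b,None,fx=6,fy=6,interpolation=2)[:,:,::-1])
b=camera("wrist")
cv2.imwrite("pics/w7.png",b[:,:,::-1])
E
```

```text
(no output)
```

View pics/b7.png

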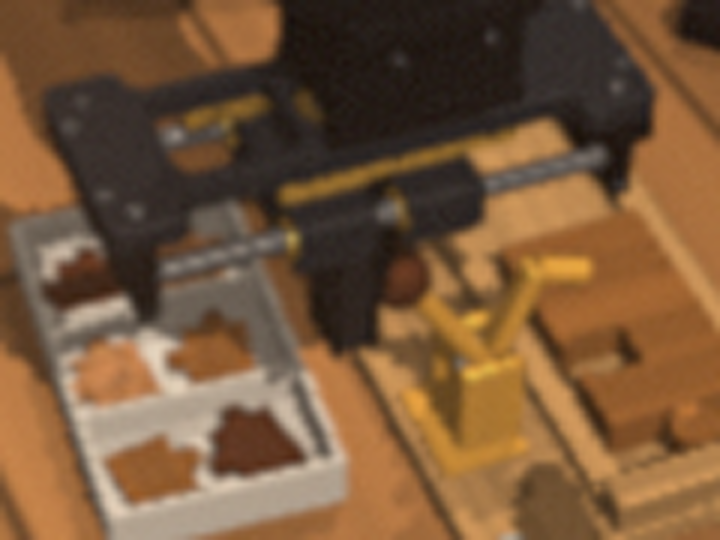

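View pics/w7.png

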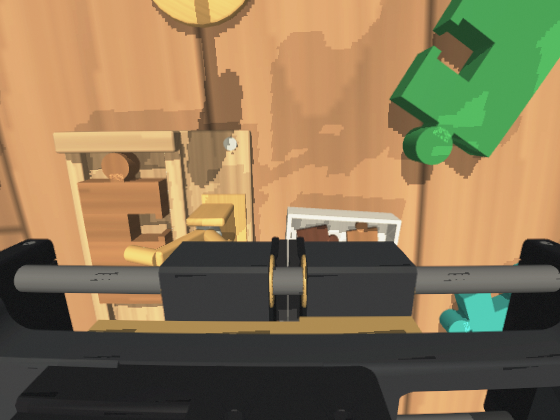

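```bash
python3 -m inch '[[[-0.03,0.002,0.08,0,0,0,1],[-0.08,0.004,0.15,0,0,0,1],[-0.13,0.007,0.19,0,0,0,1],[-0.18,0.01,0.22,0,0,0,1],[-0.18,0.01,0.22,0,0,0,1]]]';python3 st.py;python3 - <<'E'
from bench import *
import cv2
b=camera("scene")[180:270,220:340]
cv2.imwrite("pics/b8.png",cv2.resize(b,None,fx=6,fy=6,interpolation=2)[:,:,::-1])
E
```

```text
time: 10.2
ee_pos: [0.6032, 0.0722, 0.103]
eef_rot: [0.515, 0.485, -0.512, 0.487]
ft_force: [-0.4, 0.4, 0.2]
width: 0.0008
t 10.2 p [0.6032 0.0722 0.103 ] holder mm [ 49.3 -93.7 103. ]
toolx [ 0.006  0.001 -1.   ] tooly [ 0.998 -0.056  0.006] F [-0.39  0.41  0.17] w 0.0008
J [-0.68  0.43  0.61  1.69 -0.27  1.11 -0.04]
turn share [ 1.500e-03  2.000e-04 -4.999e-01]
turn share [-0.0001  0.001   0.0001]
```

View pics/b8.png

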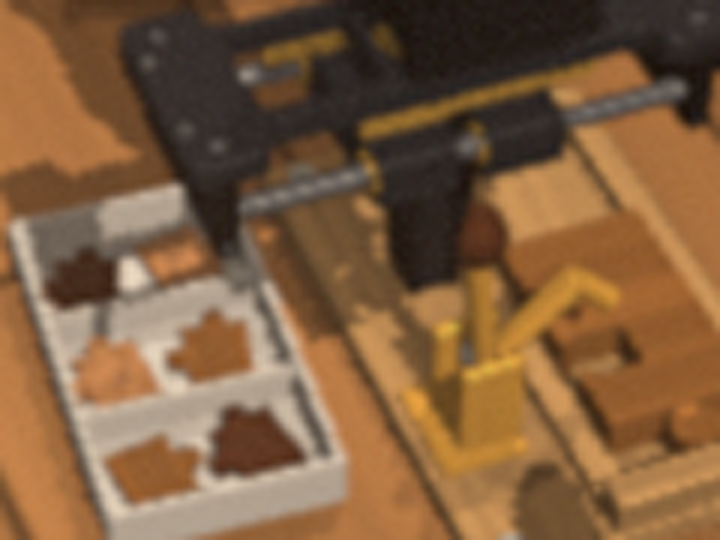

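```bash
python3 -m inch '[[[-0.04,0.002,0,0,0,0,1],[-0.08,0.004,0,0,0,0,1],[-0.12,0.006,0,0,0,0,1],[-0.12,0.006,0,0,0,0,1],[-0.12,0.006,0,0,0,0,1]]]';python3 st.py;python3 - <<'E'
from bench import *
import cv2
b=camera("scene")[180:270,220:340]
cv2.imwrite("pics/b9.png",cv2.resize(b,None,fx=6,fy=6,interpolation=2)[:,:,::-1])
E
```

```text
time: 10.75
ee_pos: [0.5896, 0.0727, 0.1025]
eef_rot: [0.515, 0.484, -0.512, 0.487]
ft_force: [0.8, -0.8, 0.1]
width: 0.0001
t 10.75 p [0.5896 0.0727 0.1025] holder mm [ 49.  -80.1 102.5]
toolx [ 0.006  0.    -1.   ] tooly [ 0.998 -0.056  0.006] F [ 0.8  -0.81  0.13] w 0.0001
J [-0.7   0.4   0.62  1.72 -0.26  1.09 -0.06]
turn share [ 0.0016  0.     -0.4998]
turn share [-0.      0.001   0.0002]
```

View pics/b9.png

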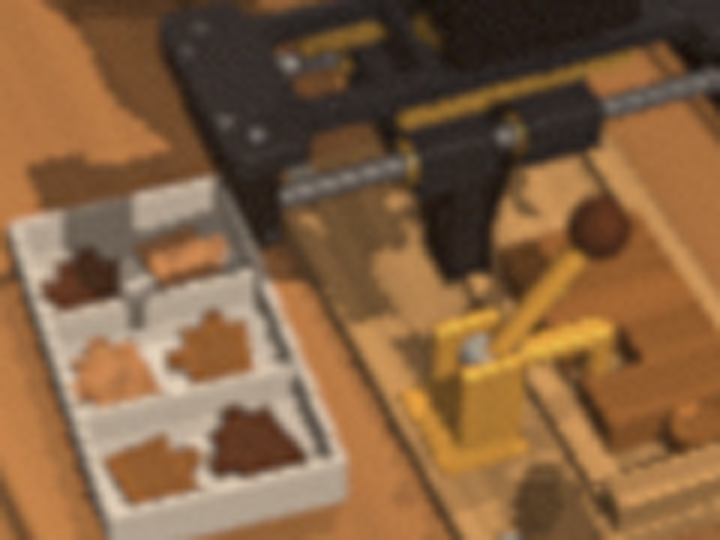

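```bash
python3 -m inch '[[[0.15,-0.008,0,0,0,0,1],[0.4,-0.02,0,0,0,0,1],[0.5,-0.02,0.3,0,0,0,1],[0.5,-0.02,0.7,0,0,0,1],[0.5,-0.02,1,0,0,0,1],[0.5,-0.02,1,0,0,0,1],[0.5,-0.02,1,0,0,0,1]]]';python3 st.py;python3 - <<'E'
from bench import *; from h import *
import cv2
a=camera("scene"); b=a[180:290,210:370]
cv2.imwrite("pics/b10.png",cv2.resize(b,None,fx=5,fy=5,interpolation=2)[:,:,::-1])
cv2.imwrite("pics/s10.png",a[:,:,::-1])
q=[0.50691373,0.02810331,1.5159673]; c=get_calibration("scene")
th=.65
def armpin(t): # knob at lever angle t
    a=t-.65; return (49,-65+70*np.sin(a),42+70*np.cos(a))
print(((proj(c,H2W(q,[armpin(1.3),armpin(1.1),(84,30,30),(84,-30,30)]))-[210,180]+.4)*5).round(0).tolist())
E
```

```text
time: 11.5
ee_pos: [0.6501, 0.0701, 0.223]
eef_rot: [0.516, 0.484, -0.512, 0.488]
ft_force: [0.2, 0.3, -0.5]
width: 0.0004
t 11.5 p [0.6501 0.0701 0.223 ] holder mm [  49.8 -140.7  223. ]
toolx [ 0.008  0.    -1.   ] tooly [ 0.998 -0.056  0.008] F [ 0.19  0.34 -0.53] w 0.0004
J [-0.64  0.44  0.64  1.41 -0.26  1.37 -0.05]
turn share [ 1.900e-03  1.000e-04 -4.998e-01]
turn share [-0.0001  0.0012  0.0002]
[[548.0, 193.0], [524.0, 188.0], [677.0, 320.0], [558.0, 358.0]]
```

View pics/b10.png

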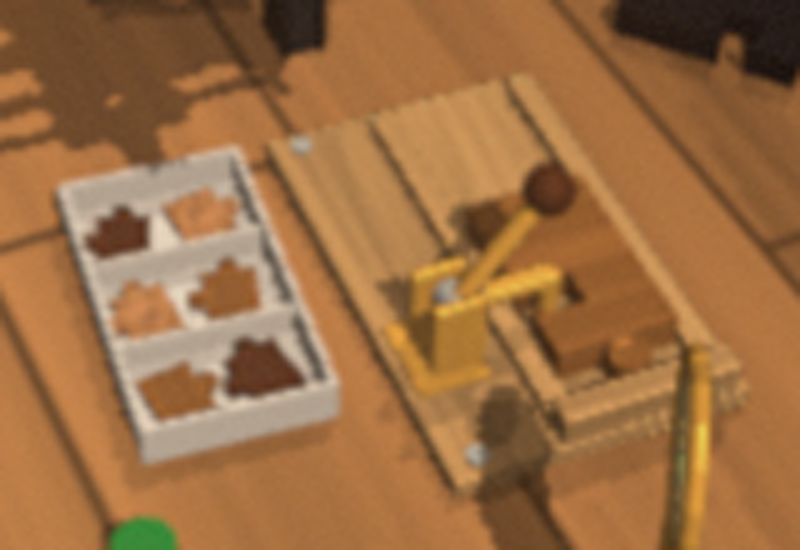

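View pics/s10.png

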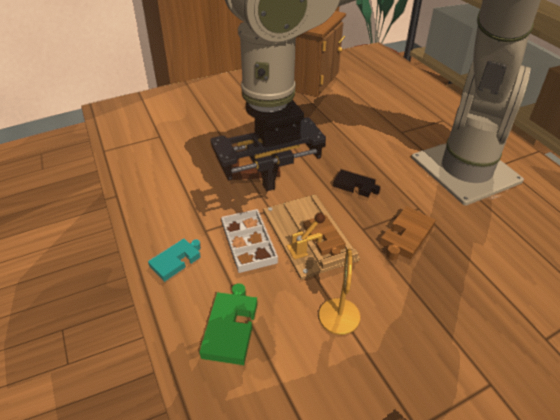

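```bash
python3 -c "
from bench import *
close_job()"
```

```text
the job is handed in; nothing more can be done
```

The piece is home against the stop and the toggle is locked with its pin in the notch. The job was handed in at about 11.5 s, with the gripper clear of everything.

- **Piece:** I pushed it about 41 mm along the channel with the shut fingertips. The force rose to 12 N at the stop, and its corners in the picture matched the home position to within about 2 mm. They were still close to home, by eye, in the last picture.
- **Toggle:** The first push slid up onto the knob (about 18 N sideways and 25 N upward), so I backed off. The second, lower push began to ride up the same way, with 15 N each way. Carrying on from there along the knob's arc took it over centre and it snapped down. In the last picture the knob sits at (549,188) px. I expected (548,193) for locked and (524,188) for a lever stopped on the piece at 1.1.
- **Tray, magnifier and box lid:** The tray and magnifier are where they were in the first picture. The lid was hidden behind the gripper in the last picture, but it had not moved when last seen in full, and the arm had not gone near it.

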